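# Put the fruit wedger back together after washing

## Task

Put the washed fruit wedger back together: thread the loose spring over the bare guide rod all the way down to its seat, twisting it a little if the coils catch on the rod end. Then lower the pusher head onto both rods until it sits on the two springs, press it about 15 mm further down to check that the springs work, and let it come back up and leave it there. Leave the can, the jar and the bowl of lemons alone.

Things in the scene. Friction and masses are not known exactly. Their poses are not given: they have to be found in the camera images.
- wedger: Fruit wedger: a red-painted cast stand on four splayed legs with rubber feet (footprint 130 x 226 mm), fixed on the counter at any yaw, with a ring of blades between two upright steel guide rods. The rods stand 160 mm apart on the stand's y axis. Origin on the counter, midway between the rods; z up, y towards the bare rod.
- bare_rod_tip (a point): Centre of the top end of the guide rod that carries nothing yet. Both rods are 12 mm in diameter, the last 2.5 mm tapering to 8 mm, upright, 115 mm long above their seat collar (27 mm diameter). Seat 105 mm, rod tip 220 mm above the counter. Axes of the stand.
- sprung_rod_tip (a point): Centre of the top end of the other guide rod, of the same size, which already carries its spring (the same as the loose one, fixed in place, standing on its seat collar). Axes of the stand.
- rods_mid (a point): The point half-way between the two rod tips, 220 mm up, over the blade ring. z up, y along the line of the rods, towards the bare rod.
- spring_center (a point): Centre of the loose steel compression spring (fixed to its lower half, 42.5 mm above its lower end), standing on end on the green board, z up. Free length 85 mm, outside diameter 22, clear inside diameter 15, wire 3 mm, flat ends, 48 g, 450 N/m, solid after 27 mm. Fully down on the seat it is 72.5 mm below the rod tip and 30 mm of rod stand out above: grip it above the middle to clear the rod end.
- head_handle (a point): Centre of the black handle bar of the loose red pusher head (about 0.55 kg), upright on the green board. The bar is 116 mm long (y), 22 mm wide (x), 22 mm high, z up, with 39 mm of free height below it between posts 90 mm apart. With the sleeves just on both unloaded springs it is 40 mm above the rod tips; at rest under its own weight about 34 mm; pressing 15 mm further takes about 14 N.
- sleeve_a (a point): Centre of the lower mouth of one of the head's two upright aluminium guide sleeves, 80 mm from the head's middle along the handle's +y and 70 mm below the handle's centre. Sleeve: outside diameter 30 mm, bore 16 mm, 30 mm long. The white pusher disc (84 mm diameter) between the sleeves reaches 20 mm lower than this. Axes of the handle.
- sleeve_b (a point): The same for the other sleeve, at the handle's -y. The head fits either way round: either sleeve may go on either rod.
- board: Green plastic cutting board, 260 mm (x) by 240 mm (y), 12 mm thick, fixed on the counter, with the spring and the head standing on it. Origin at the centre of its underside.
- can: Red drinks can, 66 mm diameter, 120 mm high, upright; a bystander. Origin at the centre of its underside.
- jar: Amber glass jar with a yellow lid, 72 mm diameter, 130 mm high, upright; a bystander. Origin at the centre of its underside.
- lemon_bowl: Steel bowl of lemons, 136 mm diameter, about 105 mm high; a bystander. Origin at the centre of its underside.
Things that resemble listed ones, but are neither listed nor needed, are in the scene too. What is shaped like the part that bears head_handle but blue or purple is not meant.

How it is judged:
By the outcome, as a careful person would: the job done as asked, in the order asked, and still so for the second after the job is handed in, with the robot touching nothing.
It also fails if it takes over 66 s, if anything falls off the work surface, if the arm or the gripper's body presses on something with over 40 N, if the wrist force passes 120 N, or if a joint passes its speed limit or range.

## Robot

A 6-joint arm with a two-finger parallel gripper is mounted at the origin on the work surface. World frame = base frame: x ahead of the robot, y to its left, z up, the work surface at z = 0. Lengths are in mm, angles in rad, forces in N, time in s.
With the tool pointing down it reaches from about 300 to 825 mm from the base axis. Payload 5.4 kg.
Tool frame: the origin (TCP) lies between the finger pads; the fingertips stand 25 mm ahead of it and the grasp point (between the pads) lies 6 mm ahead of it; z points along the fingers, y is the line along which they close (so a half turn about z gives the same grasp; the last joint's range is limited). The gripper opens to 92 mm and grips with 3 to 60 N. Pads are 20 mm wide; open, the fingers measure 128 mm over their backs; the gripper's body (75 mm by 189 mm) begins 69 mm behind the grasp point.
Start: joints at [0.938, 0.158, 1.597, -0, 1.386, -0.21], TCP at [235.939, 524.346, 239.601] pointing down, gripper open.
Joint ranges: [-2.91, 2.91], [-0.94, 2.29], [0.18, 2.7], [-1.29, 4.43], [0.17, 2.64], [-3, 3]. Speed limits (rad/s): [2.57, 2.57, 3.14, 3.14, 3.14, 3.14].

## Interface

Orientations are given as a unit quaternion [w, x, y, z].
In Python, from cell import arm gives the robot as it stands. The module is installed in compiled form; this text tells all that it offers.
- The arm moves only by the tool jog_arm, never from a script. Its argument "series" is a list of rows, each an object with "slide": the shift along the tool's x, y, z in units of 1000 mm (1.0 is 1000 mm), a list of three; "dr": the turn, a rotation vector about the tool's x, y, z in units of pi rad (1.0 is pi rad), a list of three; "jaw": the opening, from 0 (shut) to 1 (fully open). A call has 1 to 8 rows; each row is the pose to reach, as a shift and turn from the pose commanded when the call began, along the tool's axes at that moment, turning the shorter way round; what a row does not reach only later rows make up. A row lasts 1/8 s, in which the tool goes at most 62.5 mm and 10.7 degrees, less where a joint would pass 70% of its speed; a pose out of reach is approached as far as the arm can. A call with a number of a shift or a turn outside -1 to 1 is refused whole. A call with a gripper value outside its range is refused whole. The fingers move at their own pace and stop on an object; "newtons" is the grip in N (left out, the last holds). Time passes only in rows, so rows that repeat a pose let the fingers close. It gives the time, the measured TCP pose, the force, the opening and the grip force at its end, in the units of the state.
- arm.sense(): the state, without advancing time (a new reading comes with each control period).
- arm.get_image(name): name is "scene" or "top" or "wrist"; returns the picture (400x640x3 uint8, red, green, blue); there is no depth.
- arm.calibration(name): a dict with "fov_y" (degrees; the focal length in pixels is half the picture's height over the tangent of half this angle, whatever the lens; pixels are square), "cx", "cy" (the principal point, pixels), "D" ([k1, k2, p1, p2, k3] as OpenCV has them; the pictures are not rectified), "eye" and "orientation" of the camera in the world. Camera axes: x right, y down, z forward; pixel columns grow to the right and rows downward; lengths in mm; the calibration is good to about 2 mm. A picture is of the moment at which its call begins: read the wrist's pose just before it. calibration takes no time and is no camera call; for the wrist camera it gives the pose at the moment of the call.
- arm.sign_off(): hands the job in; it is judged then, once.
Trained networks look in the newest picture that a camera, given by its name, has taken for a name from the list of things; names that differ only in an ending like _2 or _b are one class to them, and where a whole thing is asked for, a point or a joint stands for the part that bears it (a point fixed in the world has none). Each returns a list of dicts, best first, with "score" (0 to 1); they miss things now and then, are a little off and sometimes report something else, mostly with a low value. They report only what shows in the picture. A call takes as long as a camera call. They do not tell look-alikes from the thing itself.
- arm.boxes_of(thing, camera): "at" ([x, y, z] in mm, in the coordinates of the camera as it stood for that picture, good to about 4 mm: the middle of the surface that is visible of it).
- arm.mark_of(thing, camera): "at" ([x, y, z] in mm, in the coordinates of the camera as it stood for that picture, good to about 4 mm: a listed point, or the origin of a listed thing).
The state is a dict: "clock": time; "joint_pos": joint angles; "qvel": joint speeds; "joint_efforts": joint torques, N m; "ee_pos": TCP position; "ee_rot": TCP orientation; "wrist_force": force on the tool from outside, world axes, zero at the start; "wrist_torque": the same for the moment, N m; "gripper_width": finger opening in mm; "grip_force": force on a finger pad.
Only numpy, scipy, OpenCV 4.12 (cv2) and the standard library are available. Lean on these libraries where they do the work, as an engineer would, in place of code of your own. Each camera call takes 0.05 s, during which the arm holds its last target. There are 200 camera calls.

## Working session

There is one attempt and no reset: what is moved stays moved. The work goes in short steps, Python scripts to look and compute and a tool call to move; the robot and the scene stay as the last step left them, time stands still between calls to the robot, and variables do not carry over. Pictures are saved under pics/ and viewed, at most 10 in all, crops included, and the job is handed in when it is done.

Besides the shell and the picture viewer there is one more tool, called after "Request:" in YAML: its name, and indented under it one key for each argument. jog_arm: Moves the arm, as the interface text tells. Its arguments: {"type":"object","properties":{"series":{"type":"array"},"newtons":{"type":"number"}},"required":["series"]}

```bash
mkdir -p pics; cat > h.py <<'E'
import numpy as np, cv2
from cell import arm
from scipy.spatial.transform import Rotation as R
def rot(q): return R.from_quat([q[1],q[2],q[3],q[0]])
def snap(n,f=None):
    c=arm.calibration(n); im=arm.get_image(n)
    if f: cv2.imwrite('pics/'+f,im[:,:,::-1])
    return im,c
def K(c):
    f=200/np.tan(np.radians(c['fov_y'])/2)
    return np.array([[f,0,c['cx']],[0,f,c['cy']],[0,0,1.]])
def w(c,p): return rot(c['orientation']).apply(p)+np.array(c['eye'])
def px(c,P):
    p=rot(c['orientation']).inv().apply(np.atleast_2d(P)-np.array(c['eye']))
    return cv2.projectPoints(p,np.zeros(3),np.zeros(3),K(c),np.array(c['D'],float))[0][:,0]
def ray(c,uv,z):
    u=cv2.undistortPoints(np.array([[uv]],float),K(c),np.array(c['D'],float))[0,0]
    d=rot(c['orientation']).apply([u[0],u[1],1]); e=np.array(c['eye']); return e+d*(z-e[2])/d[2]
def slide(target):  # world TCP target -> tool-axis shift from measured pose (m)
    s=arm.sense(); return rot(s['ee_rot']).inv().apply(np.array(target)-s['ee_pos'])/1000
E
python3 - <<'E'
from h import *
np.set_printoptions(precision=1,suppress=True)
ims=[]
for n in ['scene','top']:
    im,c=snap(n,n+'0.png')
    print(n,np.array(c['eye']),c['fov_y'])
    for t in ['spring_center','head_handle','sleeve_a','bare_rod_tip','sprung_rod_tip','rods_mid','wedger','board','can','jar','lemon_bowl']:
        for d in arm.mark_of(t,n)[:4]:
            P=w(c,d['at']); print(t,round(d['score'],2),P,px(c,P)[0])
s=arm.sense();print(s['clock'],s['ee_rot'],rot(s['ee_rot']).as_matrix())
E
```

```text
scene [881.3 811.  687.3] 54.81496103285109
spring_center 0.75 [434.6 228.6  30.1] [384.7 262.7]
spring_center 0.56 [598.7 180.   51.2] [316.6 262.7]
head_handle 0.94 [473.1 152.5 104.1] [358.1 225.8]
head_handle 0.73 [288.2 456.4  89.2] [506.3 290.4]
head_handle 0.72 [602.1 502.9  90.8] [391.9 364.7]
head_handle 0.69 [ 262.7 -228.3   92.3] [357.3 152.5]
sleeve_a 0.96 [508.9  83.8  33.4] [332.4 235.9]
sleeve_a 0.92 [436.9 228.3  30.8] [383.9 262.7]
sleeve_a 0.8 [278.7 376.6  24.3] [475.1 285.5]
sleeve_a 0.79 [ 321.8 -175.2   19.4] [348.4 181.4]
bare_rod_tip 0.78 [ 481.1 -102.6  219.2] [314. 144.]
bare_rod_tip 0.72 [ 555.5 -245.2  220.4] [272.6 129.2]
sprung_rod_tip 0.67 [ 556.6 -243.9  222. ] [272.4 128.9]
rods_mid 0.43 [513.9 179.8  -3.4] [346.8 269.2]
wedger 0.76 [ 514.9 -168.5    0.7] [296.3 199.5]
wedger 0.29 [471.9 150.4 103.6] [358.1 225.4]
wedger 0.21 [516.4 178.1   0.9] [345.7 267.8]
board 0.61 [515.6 178.5  -0.4] [346.  268.2]
can 0.81 [777.5 -13.2  -1.1] [226.3 251. ]
jar 0.75 [ 765.  -220.5    2.5] [214.7 208.6]
lemon_bowl 0.82 [766.2 245.4  -0. ] [258.6 320.6]
lemon_bowl 
[... 405 characters left out ...]
 0.95 [ 207.5 -289.4   24.7] [444.2 293.8]
sleeve_a 0.92 [279.6 370.2  21.3] [241.6 273.9]
sleeve_a 0.85 [524.  522.6  20. ] [197.1 200.9]
sleeve_a 0.81 [436.2 227.6  31.5] [284.2 225.5]
bare_rod_tip 0.58 [ 479.4 -108.8  221.5] [395.8 205.1]
sprung_rod_tip 0.63 [ 560.7 -244.   221. ] [442.2 176. ]
wedger 0.6 [ 523.9 -175.1   -0.8] [403.6 198.3]
board 0.66 [507.  177.1   3. ] [299.8 204.8]
can 0.75 [782.1 -17.1  -0.7] [355.  125.1]
jar 0.64 [ 765.8 -225.1   -0.5] [415.4 128.5]
jar 0.37 [440.5 227.4  31.2] [284.3 224.2]
lemon_bowl 0.84 [767.1 246.7  -3.4] [279.3 131. ]
lemon_bowl 0.42 [598.4 175.4  55.5] [299.1 175.6]
1.2 [0.  0.2 1.  0. ] [[-0.9  0.4  0. ]
 [ 0.4  0.9  0. ]
 [ 0.   0.  -1. ]]
```

View pics/scene0.png

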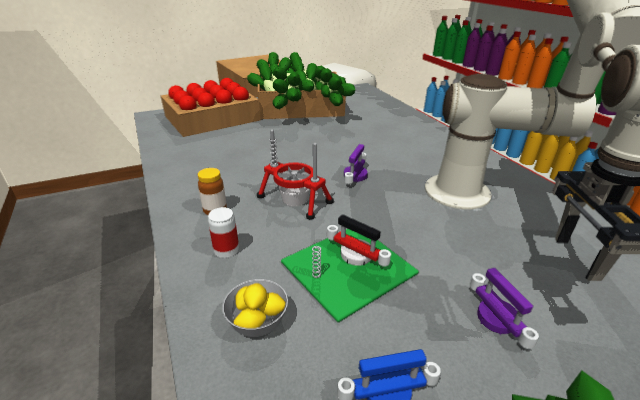

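View pics/top0.png

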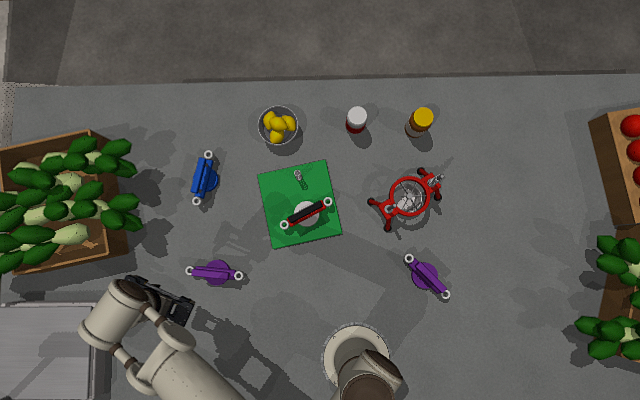

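The real head is the red one with a black bar at scene (358,226). The look-alikes are blue (391,365) and purple (506,290) and (357,152). The loose spring is the one on the board at scene (316,262); the one at (272,150) is already on its rod. Heights and the 160 mm rod spacing agree with the text. I'll check from close up over the spring.

```bash
python3 - <<'E'
from h import *
s=arm.sense();print(slide([599,178,230]),s['ee_pos'],np.degrees(rot(s['ee_rot']).as_euler('xyz')), rot(s['ee_rot']).as_matrix()[:2,1])
im=cv2.imread('pics/scene0.png')[120:290,240:420]
cv2.imwrite('pics/crop0.png',cv2.resize(im,None,fx=3.4,fy=3.4,interpolation=cv2.INTER_CUBIC)[:600])
E
```

```text
[-0.47320707 -0.16689949  0.00962692] [235.94024868 524.36375439 239.63408723] [ 1.79997601e+02 -2.13861596e-05  1.55775818e+02] [0.41030796 0.91194703]
```

View pics/crop0.png

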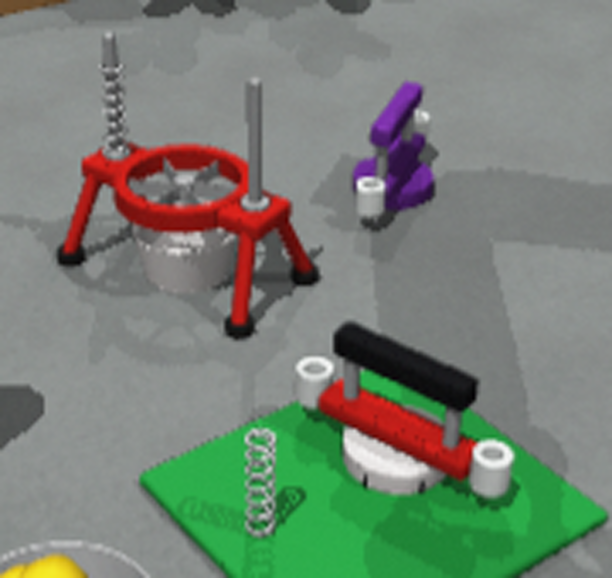

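The crop confirms it: red head with black bar at crop (405,365), free spring on the board at (260,480), bare rod at (254,140), and the sprung rod at (110,95).

Request:
jog_arm:
  series:
    - {"slide": [-0.473, -0.167, 0], "dr": [0, 0, 0.207], "jaw": 0.6}
    - {"slide": [-0.473, -0.167, 0], "dr": [0, 0, 0.207], "jaw": 0.6}
    - {"slide": [-0.473, -0.167, 0], "dr": [0, 0, 0.207], "jaw": 0.6}
    - {"slide": [-0.473, -0.167, 0], "dr": [0, 0, 0.207], "jaw": 0.6}
    - {"slide": [-0.473, -0.167, 0], "dr": [0, 0, 0.207], "jaw": 0.6}
    - {"slide": [-0.473, -0.167, 0], "dr": [0, 0, 0.207], "jaw": 0.6}
    - {"slide": [-0.473, -0.167, 0], "dr": [0, 0, 0.207], "jaw": 0.6}
    - {"slide": [-0.473, -0.167, 0], "dr": [0, 0, 0.207], "jaw": 0.6}
  newtons: 15

```text
clock: 2.2
ee_pos: [599.0, 177.5, 239.7]
ee_rot: [0.0, 0.511, 0.859, 0.0]
wrist_force: [0.1, 0.4, -0.5]
gripper_width: 55.3
grip_force: 0.0
```

```bash
python3 - <<'E'
from h import *
np.set_printoptions(precision=2,suppress=True)
im,c=snap('wrist','w1.png')
print(c['eye'],rot(c['orientation']).as_matrix())
for t in ['spring_center','head_handle','sleeve_a','sleeve_b']:
    for d in arm.mark_of(t,'wrist')[:3]:
        P=w(c,d['at']); print(t,round(d['score'],2),P,px(c,P)[0])
s=arm.sense();print(s['clock'],s['ee_pos'],rot(s['ee_rot']).as_matrix()[:2,1],s['joint_pos'])
E
```

```text
[563.75 242.11 383.46] [[ 0.88  0.46  0.13]
 [ 0.48 -0.85 -0.23]
 [ 0.    0.26 -0.96]]
spring_center 0.84 [599.87 174.95  54.21] [316.43 193.11]
head_handle 0.96 [476.26 154.98 100.7 ] [193.36 162.02]
sleeve_a 0.78 [441.06 224.99  27.68] [214.14  84.64]
sleeve_a 0.61 [513.06  82.99  34.77] [220.24 220.37]
sleeve_b 0.78 [441.06 224.99  27.68] [214.14  84.64]
sleeve_b 0.61 [513.06  82.99  34.77] [220.24 220.37]
2.45 [597.16 179.42 239.34] [0.88 0.48] [ 0.1   0.28  1.45  0.    1.41 -0.4 ]
```

View pics/w1.png

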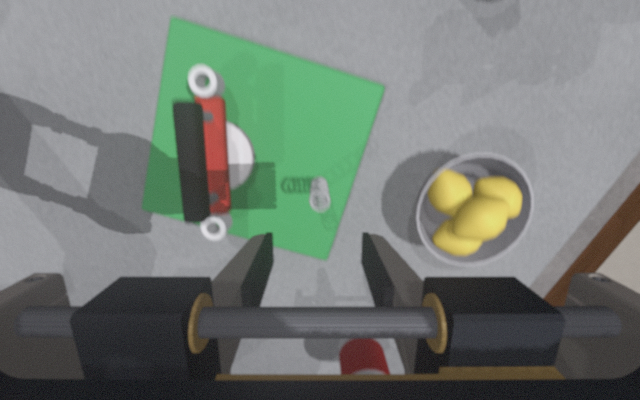

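The wrist view shows the spring at (318,195) on the board beside the head, between the finger lines. The head bar is at (193,162), and nothing is in the way of the descent.

```bash
python3 - <<'E'
from h import *
s=arm.sense();print(s['clock'],s['ee_pos'],slide([599.5,176.5,78]),s['qvel'])
c=arm.calibration('wrist');print(px(c,[[599.5,176.5,12],[599.5,176.5,97]]))
E
```

```text
2.45 [597.16106111 179.41878946 239.33588563] [-0.00381694  0.00076082  0.1613323 ] [ 0.02778587 -0.02010267  0.01601195 -0.00188652 -0.00102918 -0.00186516]
[[317.45518645 186.67519428]
 [317.58117    203.8651081 ]]
```

Request:
jog_arm:
  series:
    - {"slide": [-0.002, 0, 0.06], "dr": [0, 0, 0], "jaw": 0.6}
    - {"slide": [-0.002, 0, 0.1], "dr": [0, 0, 0], "jaw": 0.6}
    - {"slide": [-0.002, 0, 0.1], "dr": [0, 0, 0], "jaw": 0.6}
    - {"slide": [-0.002, 0, 0.1], "dr": [0, 0, 0], "jaw": 0.6}

```text
clock: 2.95
ee_pos: [599.2, 178.4, 141.9]
ee_rot: [0.001, 0.511, 0.86, 0.001]
wrist_force: [-0.6, -0.7, -0.5]
gripper_width: 55.2
grip_force: 0.0
```

```bash
python3 - <<'E'
from h import *
np.set_printoptions(precision=2,suppress=True)
s=arm.sense();print(s['clock'],s['ee_pos'],slide([599.5,176.5,78]))
im,c=snap('wrist','w2.png')
for d in arm.mark_of('spring_center','wrist')[:2]: print(d['score'],w(c,d['at']))
print(px(c,[[599.5,176.5,12],[599.5,176.5,97]]))
s=arm.sense();print(s['clock'],s['ee_pos'])
E
```

```text
2.95 [599.23 178.43 141.91] [-0.   -0.    0.06]
0.84 [601.72 177.77  54.79]
[[315.78 205.14]
 [315.71 238.11]]
3.05 [600.06 178.09 142.68]
```

View pics/w2.png

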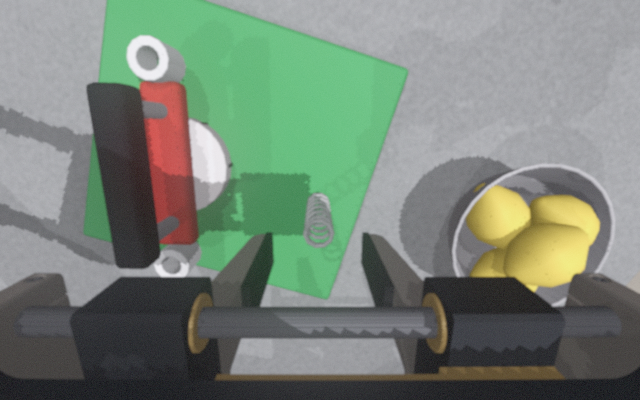

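The spring's top ring is at (319,234) and its foot near (318,202), centred between the fingers and close to the prediction.

```bash
python3 - <<'E'
from h import *
c=arm.calibration('wrist');print(ray(c,(319,234),97),ray(c,(318,202),14));print(arm.sense()['ee_pos'],slide([601,177.5,78]))
E
```

```text
[601.12942961 179.58479243  97.        ] [600.81007501 180.19340615  14.        ]
[600.06381153 178.08619745 142.67940004] [-0.00084113  0.00024587  0.0646829 ]
```

Request:
jog_arm:
  series:
    - {"slide": [0.001, 0.001, 0.04], "dr": [0, 0, 0], "jaw": 0.6}
    - {"slide": [0.001, 0.001, 0.062], "dr": [0, 0, 0], "jaw": 0.6}
    - {"slide": [0.001, 0.001, 0.062], "dr": [0, 0, 0], "jaw": 0.6}
    - {"slide": [0.001, 0.001, 0.062], "dr": [0, 0, 0], "jaw": 0.2}
    - {"slide": [0.001, 0.001, 0.062], "dr": [0, 0, 0], "jaw": 0.1}
    - {"slide": [0.001, 0.001, 0.062], "dr": [0, 0, 0], "jaw": 0.1}
    - {"slide": [0.001, 0.001, 0.062], "dr": [0, 0, 0], "jaw": 0.1}
    - {"slide": [0.001, 0.001, 0.062], "dr": [0, 0, 0], "jaw": 0.1}
  newtons: 15

```text
clock: 4.05
ee_pos: [599.2, 178.7, 77.9]
ee_rot: [0.0, 0.511, 0.859, 0.0]
wrist_force: [0.8, 1.1, -0.1]
gripper_width: 20.5
grip_force: 15.0
```

```bash
python3 - <<'E'
from h import *
s=arm.sense();print(slide([480.5,-106,308]),s['ee_pos'],rot(s['ee_rot']).as_matrix()[:2,1])
E
```

```text
[-0.19355536 -0.24007951 -0.2302197 ] [599.21951224 178.70228762  77.88428066] [0.87870096 0.47737219]
```

Request:
jog_arm:
  series:
    - {"slide": [0, 0, -0.06], "dr": [0, 0, 0], "jaw": 0.1}
    - {"slide": [0, 0, -0.12], "dr": [0, 0, 0], "jaw": 0.1}
    - {"slide": [0, 0, -0.18], "dr": [0, 0, 0], "jaw": 0.1}
    - {"slide": [-0.03, -0.037, -0.22], "dr": [0, 0, 0], "jaw": 0.1}
    - {"slide": [-0.069, -0.085, -0.24], "dr": [0, 0, 0], "jaw": 0.1}
    - {"slide": [-0.107, -0.132, -0.24], "dr": [0, 0, 0], "jaw": 0.1}
    - {"slide": [-0.145, -0.18, -0.24], "dr": [0, 0, 0], "jaw": 0.1}
    - {"slide": [-0.17, -0.212, -0.24], "dr": [0, 0, 0], "jaw": 0.1}

```text
clock: 5.05
ee_pos: [492.5, -73.9, 317.6]
ee_rot: [0.0, 0.512, 0.859, -0.0]
wrist_force: [0.2, -1.1, -1.2]
gripper_width: 20.7
grip_force: 15.0
```

Request:
jog_arm:
  series:
    - {"slide": [-0.024, -0.028, 0], "dr": [0, 0, 0], "jaw": 0.1}
    - {"slide": [-0.024, -0.028, 0], "dr": [0, 0, 0], "jaw": 0.1}
    - {"slide": [-0.024, -0.028, 0], "dr": [0, 0, 0], "jaw": 0.1}
    - {"slide": [-0.024, -0.028, 0], "dr": [0, 0, 0], "jaw": 0.1}

```text
clock: 5.55
ee_pos: [481.0, -105.3, 317.5]
ee_rot: [-0.0, 0.511, 0.86, 0.0]
wrist_force: [-0.3, 0.2, -0.2]
gripper_width: 20.8
grip_force: 15.0
```

```bash
cat > rods.py <<'E'
from h import *
import sys
np.set_printoptions(precision=1,suppress=True)
f=sys.argv[1]
for n in ['wrist','scene','top']:
    im,c=snap(n,f+n+'.png')
    for t in sys.argv[2:]:
        for d in arm.mark_of(t,n)[:2]:
            P=w(c,d['at']); print(n,t,round(d['score'],2),P,px(c,P)[0])
s=arm.sense();print(s['clock'],s['ee_pos'],s['wrist_force'],s['gripper_width'],s['grip_force'])
E
python3 rods.py a bare_rod_tip sprung_rod_tip spring_center rods_mid
python3 - <<'E'
import cv2
import numpy as np
a=cv2.imread('pics/awrist.png'); b=cv2.imread('pics/ascene.png')[60:240,220:400]
b=cv2.resize(b,(400,400),interpolation=cv2.INTER_CUBIC)
cv2.imwrite('pics/a.png',np.hstack([a[:, 150:550],b]))
E
```

```text
wrist bare_rod_tip 0.65 [ 482.8 -104.7  219. ] [319.1 213.3]
wrist sprung_rod_tip 0.67 [ 561.9 -238.6  220. ] [324.1 362.3]
wrist spring_center 0.72 [ 479.1 -104.5  293.6] [314.9 245.6]
wrist rods_mid 0.68 [510.6 185.8  -1.6] [436.9  -1.4]
wrist rods_mid 0.62 [ 518.5 -179.1  220.6] [314.3 298.5]
scene bare_rod_tip 0.83 [ 480.1 -101.6  218.2] [314.5 144.4]
scene sprung_rod_tip 0.83 [ 558.6 -245.7  219.2] [271.6 129.7]
scene spring_center 0.41 [ 480.2 -103.8  290.8] [314.1 119.7]
top bare_rod_tip 0.74 [ 476.8 -106.5  220.3] [394.9 206.1]
6.3 [ 480.7 -106.4  317.6] [ 0.3 -0.3 -0.8] 20.75138605500948 14.999895337969065
```

View pics/a.png

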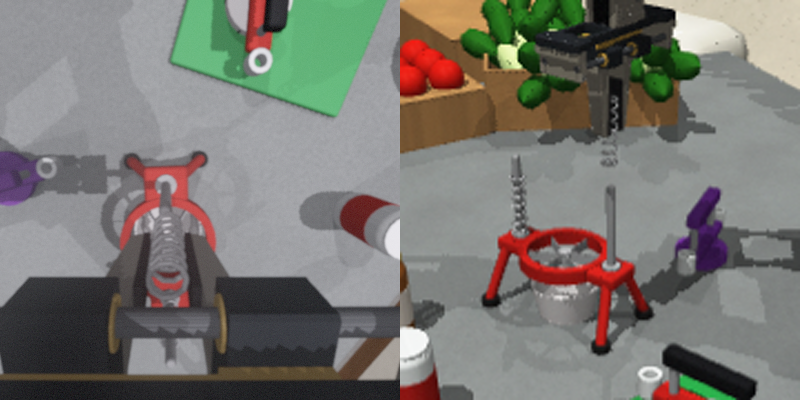

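Wrist view: the spring's lower end is at about (315,215) in the full image, over the rod (collar at 317,186). In the scene crop the spring is about in line above the bare rod at (611,190). I'll zoom in to refine this.

```bash
python3 - <<'E'
from h import *
a=cv2.imread('pics/awrist.png')[170:300,260:370]; b=cv2.imread('pics/ascene.png')[95:195,290:340]
a=cv2.resize(a,None,fx=4,fy=4,interpolation=cv2.INTER_CUBIC); b=cv2.resize(b,None,fx=5.2,fy=5.2,interpolation=cv2.INTER_CUBIC)
cv2.imwrite('pics/az.png',np.hstack([a,b])); print(a.shape,b.shape)
c=arm.calibration('wrist')
print(px(c,[[480.5,-105,z] for z in (105,190,220,252,337)]))
c=arm.calibration('scene')
print(px(c,[[480.5,-105,z] for z in (105,190,220,252,337)]))
E
```

```text
(520, 440, 3) (520, 260, 3)
[[317.25984116 185.01942043]
 [317.38667647 202.74900292]
 [317.45115491 211.76335236]
 [317.53853322 223.9805732 ]
 [317.95864947 282.74330892]]
[[313.94714262 178.54667729]
 [313.89477296 152.93905946]
 [313.87468182 143.3741793 ]
 [313.85223117 132.84437512]
 [313.78692637 103.09559122]]
```

View pics/az.png

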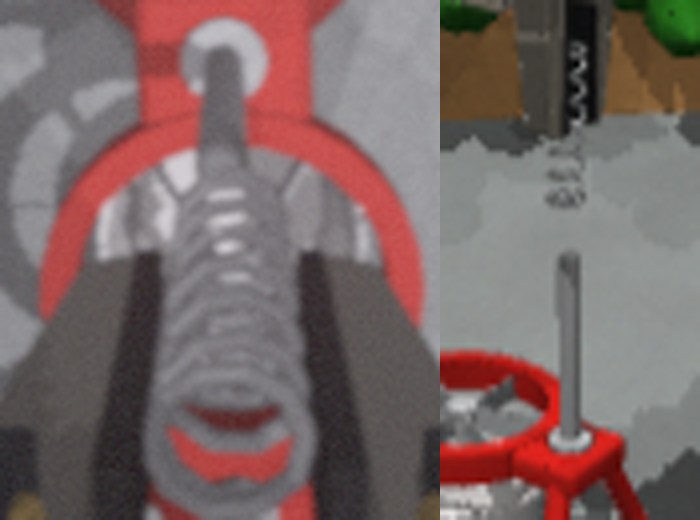

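The rod sits about 1 mm from the spring's axis, along −y and +x of the tool. I'll correct for that and start over the tip.

Request:
jog_arm:
  series:
    - {"slide": [0.001, -0.001, 0], "dr": [0, 0, 0], "jaw": 0.1}
    - {"slide": [0.001, -0.001, 0.012], "dr": [0, 0, 0], "jaw": 0.1}
    - {"slide": [0.001, -0.001, 0.024], "dr": [0, 0, 0], "jaw": 0.1}
    - {"slide": [0.001, -0.001, 0.03], "dr": [0, 0, 0], "jaw": 0.1}
    - {"slide": [0.001, -0.001, 0.036], "dr": [0, 0, 0], "jaw": 0.1}
    - {"slide": [0.001, -0.001, 0.042], "dr": [0, 0, 0], "jaw": 0.1}
    - {"slide": [0.001, -0.001, 0.046], "dr": [0, 0, 0], "jaw": 0.1}
    - {"slide": [0.001, -0.001, 0.046], "dr": [0, 0, 0], "jaw": 0.1}

```text
clock: 7.3
ee_pos: [479.2, -105.9, 271.3]
ee_rot: [-0.0, 0.511, 0.859, -0.0]
wrist_force: [-0.0, 0.2, -1.7]
gripper_width: 20.9
grip_force: 15.0
```

Request:
jog_arm:
  series:
    - {"slide": [0, 0, 0.01], "dr": [0, 0, 0], "jaw": 0.1}
    - {"slide": [0, 0, 0.02], "dr": [0, 0, 0], "jaw": 0.1}
    - {"slide": [0, 0, 0.03], "dr": [0, 0, 0], "jaw": 0.1}
    - {"slide": [0, 0, 0.04], "dr": [0, 0, 0], "jaw": 0.1}
    - {"slide": [0, 0, 0.05], "dr": [0, 0, 0], "jaw": 0.1}
    - {"slide": [0, 0, 0.05], "dr": [0, 0, 0], "jaw": 0.1}

```text
clock: 8.05
ee_pos: [478.8, -105.7, 220.5]
ee_rot: [-0.001, 0.511, 0.859, -0.0]
wrist_force: [0.1, 0.4, -0.3]
gripper_width: 20.9
grip_force: 15.0
```

Request:
jog_arm:
  series:
    - {"slide": [0, 0, 0.01], "dr": [0, 0, 0], "jaw": 0.1}
    - {"slide": [0, 0, 0.02], "dr": [0, 0, 0], "jaw": 0.1}
    - {"slide": [0, 0, 0.03], "dr": [0, 0, 0], "jaw": 0.1}
    - {"slide": [0, 0, 0.04], "dr": [0, 0, 0], "jaw": 0.1}
    - {"slide": [0, 0, 0.048], "dr": [0, 0, 0], "jaw": 0.1}
    - {"slide": [0, 0, 0.052], "dr": [0, 0, 0], "jaw": 0.1}
    - {"slide": [0, 0, 0.052], "dr": [0, 0, 0], "jaw": 0.1}

```text
clock: 8.93
ee_pos: [479.3, -106.0, 169.6]
ee_rot: [-0.0, 0.511, 0.859, -0.0]
wrist_force: [-1.0, 0.4, 0.8]
gripper_width: 20.8
grip_force: 15.0
```

```bash
python3 rods.py b spring_center bare_rod_tip; python3 - <<'E'
from h import *
a=cv2.imread('pics/bwrist.png')[130:330,220:420]; b=cv2.imread('pics/bscene.png')[110:210,260:340]
a=cv2.resize(a,(450,450),interpolation=cv2.INTER_CUBIC); b=cv2.resize(b,(340,450),interpolation=cv2.INTER_CUBIC)
cv2.imwrite('pics/bz.png',np.hstack([a,b]))
E
```

```text
wrist spring_center 0.78 [ 476.1 -105.2  144.2] [312.8 243.8]
scene spring_center 0.48 [ 478.3 -104.1  149. ] [314.7 165.6]
scene bare_rod_tip 0.78 [ 483.5 -102.3  216.9] [313.3 144.9]
top bare_rod_tip 0.64 [ 480.1 -104.9  221.5] [394.4 204.9]
top bare_rod_tip 0.42 [ 520.5 -175.6  219.8] [418.7 190.4]
9.375 [ 479.5 -106.   169.8] [ 0.1 -0.5  1.4] 20.66546221463163 15.000099521130323
```

View pics/bz.png

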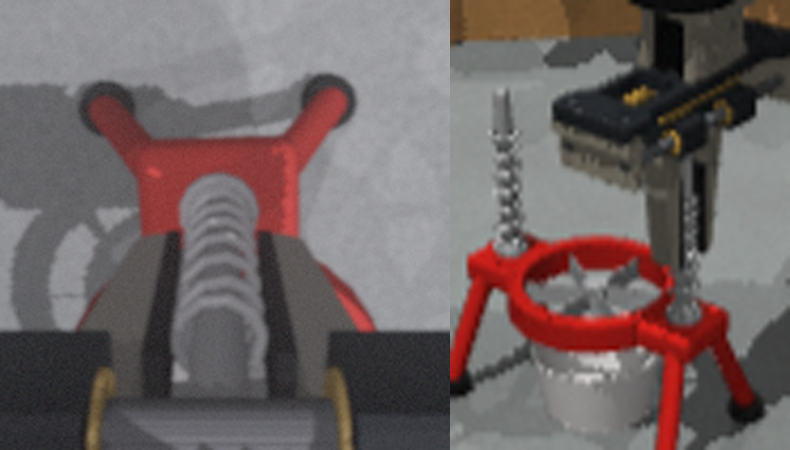

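The rod shows inside the spring and the foot is on the collar, as in the left crop at (215,200); the scene crop agrees. It's seated, so I release it and go to the head.

Request:
jog_arm:
  series:
    - {"slide": [0, 0, 0], "dr": [0, 0, 0], "jaw": 0.3}
    - {"slide": [0, 0, 0], "dr": [0, 0, 0], "jaw": 0.6}
    - {"slide": [0, 0, 0], "dr": [0, 0, 0], "jaw": 0.6}
    - {"slide": [0, 0, -0.02], "dr": [0, 0, 0], "jaw": 0.6}
    - {"slide": [0, 0, -0.07], "dr": [0, 0, 0], "jaw": 0.6}
    - {"slide": [0, 0, -0.12], "dr": [0, 0, 0], "jaw": 0.6}
    - {"slide": [0, 0, -0.14], "dr": [0, 0, 0], "jaw": 0.6}

```text
clock: 10.25
ee_pos: [480.4, -106.5, 313.3]
ee_rot: [0.003, 0.511, 0.859, 0.0]
wrist_force: [0.8, -0.6, 0.2]
gripper_width: 54.9
grip_force: 0.0
```

Request:
jog_arm:
  series:
    - {"slide": [0.05, 0.026, 0], "dr": [0, 0, 0], "jaw": 0.85}
    - {"slide": [0.1, 0.052, 0], "dr": [0, 0, 0.01], "jaw": 0.85}
    - {"slide": [0.15, 0.078, 0], "dr": [0, 0, 0.01], "jaw": 0.85}
    - {"slide": [0.2, 0.104, 0.03], "dr": [0, 0, 0.01], "jaw": 0.85}
    - {"slide": [0.233, 0.121, 0.06], "dr": [0, 0, 0.01], "jaw": 0.85}
    - {"slide": [0.233, 0.121, 0.08], "dr": [0, 0, 0.01], "jaw": 0.85}
    - {"slide": [0.233, 0.121, 0.08], "dr": [0, 0, 0.01], "jaw": 0.85}
    - {"slide": [0.233, 0.121, 0.08], "dr": [0, 0, 0.01], "jaw": 0.85}

```text
clock: 11.25
ee_pos: [475.0, 156.2, 230.7]
ee_rot: [0.001, 0.525, 0.851, 0.0]
wrist_force: [-0.1, -0.0, 0.7]
gripper_width: 78.4
grip_force: 0.0
```

```bash
python3 rods.py c head_handle sleeve_a spring_center bare_rod_tip sprung_rod_tip; python3 - <<'E'
from h import *
c=arm.calibration('wrist'); s=arm.sense(); print(rot(s['ee_rot']).as_matrix()[:2,1])
im=cv2.imread('pics/cwrist.png')
m=((im.max(2)<50)).astype(np.uint8); m[265:]=0
n,l,st,ce=cv2.connectedComponentsWithStats(m)
for i in range(1,n):
    if st[i,4]>800:
        q=cv2.minAreaRect(np.argwhere(l==i)[:,::-1].astype(np.float32)); b=cv2.boxPoints(q)
        print(st[i],q); print([ray(c,p,113)[:2] for p in b])
a=cv2.imread('pics/cscene.png')[110:210,260:340]; a=cv2.resize(a,(320,400),interpolation=cv2.INTER_CUBIC)
cv2.imwrite('pics/cz.png',np.hstack([im[:,100:540],a]))
E
```

```text
wrist head_handle 0.68 [475.9 155.8  99.8] [317.2 203.9]
wrist sleeve_a 0.8 [440.  229.9  27.7] [318.2 117. ]
wrist sleeve_a 0.67 [515.7  82.9  30.8] [319.3 252.8]
scene head_handle 0.91 [476.7 150.5 106.6] [356.5 224.9]
scene head_handle 0.8 [285.9 454.8  88.7] [506.4 289.7]
scene sleeve_a 0.96 [275.7 377.2  20.8] [476.  286.4]
scene sleeve_a 0.95 [678.7 482.6  23.5] [344.9 394.7]
scene spring_center 0.63 [ 478.6 -101.5  146.6] [315.  166.7]
scene bare_rod_tip 0.81 [ 483.2 -104.8  216.9] [313.  144.6]
scene sprung_rod_tip 0.93 [ 555.  -246.5  221.9] [272.6 128.6]
scene sprung_rod_tip 0.62 [514.7 180.5   2. ] [346.7 267.9]
top head_handle 0.92 [ 266.8 -232.    90.6] [430.9 277. ]
top head_handle 0.85 [282.8 451.8  90.2] [211.2 274.7]
top sleeve_a 0.92 [294.  533.9  19.8] [192.5 270. ]
top sleeve_a 0.89 [526.6 521.1  22.4] [197.4 200.1]
top spring_center 0.53 [ 479.3 -105.1  144.8] [390.2 207.7]
top bare_rod_tip 0.8 [ 478.1 -108.5  218.3] [395.5 205.7]
top sprung_rod_tip 0.72 [ 558.4 -241.7  220.6] [441.4 176.9]
12.15 [474.4 156.6 229.6] [-0.3  0.2  0.9] 77.71998055616176 0.0
[0.89323448 0.44959109]
```

View pics/cz.png

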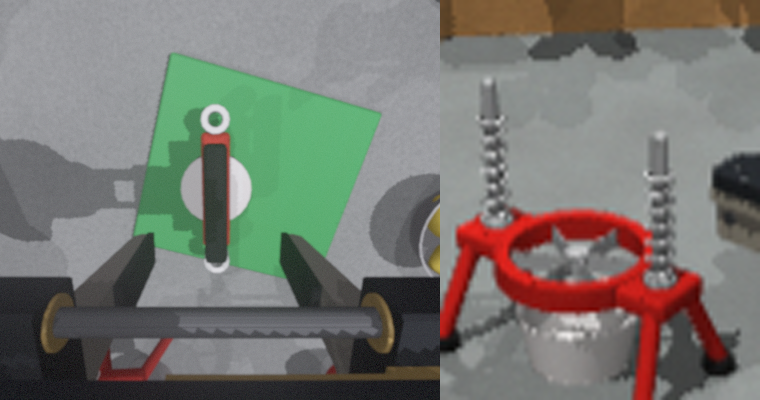

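The spring stands just like its twin in the scene crop at (658,205). The handle bar is vertical in the wrist crop at (215,205), centred between the fingers. Descend and grip.

Request:
jog_arm:
  series:
    - {"slide": [0, 0, 0.05], "dr": [0, 0, 0], "jaw": 0.85}
    - {"slide": [0, 0, 0.1], "dr": [0, 0, 0], "jaw": 0.85}
    - {"slide": [0, 0, 0.122], "dr": [0, 0, 0], "jaw": 0.6}
    - {"slide": [0, 0, 0.122], "dr": [0, 0, 0], "jaw": 0.3}
    - {"slide": [0, 0, 0.122], "dr": [0, 0, 0], "jaw": 0.1}
    - {"slide": [0, 0, 0.122], "dr": [0, 0, 0], "jaw": 0.1}
    - {"slide": [0, 0, 0.122], "dr": [0, 0, 0], "jaw": 0.1}
    - {"slide": [0, 0, 0.122], "dr": [0, 0, 0], "jaw": 0.1}
  newtons: 40

```text
clock: 13.15
ee_pos: [474.3, 156.5, 108.0]
ee_rot: [-0.0, 0.525, 0.851, -0.0]
wrist_force: [-0.8, -1.0, 1.2]
gripper_width: 21.6
grip_force: 40.0
```

Request:
jog_arm:
  series:
    - {"slide": [0, 0, 0], "dr": [0, 0, 0], "jaw": 0.1}
    - {"slide": [0, 0, 0], "dr": [0, 0, 0], "jaw": 0.1}
    - {"slide": [0, 0, -0.03], "dr": [0, 0, 0], "jaw": 0.1}
    - {"slide": [0, 0, -0.08], "dr": [0, 0, 0], "jaw": 0.1}
    - {"slide": [0, 0, -0.13], "dr": [0, 0, 0], "jaw": 0.1}
    - {"slide": [0, 0, -0.18], "dr": [0, 0, 0], "jaw": 0.1}
    - {"slide": [0, 0, -0.22], "dr": [0, 0, 0], "jaw": 0.1}
    - {"slide": [0, 0, -0.22], "dr": [0, 0, 0], "jaw": 0.1}

```text
clock: 14.15
ee_pos: [475.8, 156.8, 329.7]
ee_rot: [0.002, 0.525, 0.851, 0.002]
wrist_force: [-0.5, 0.1, -6.1]
gripper_width: 21.9
grip_force: 40.0
```

```bash
python3 rods.py d head_handle sleeve_a; python3 - <<'E'
from h import *
print(slide([519,-175,330]),rot(arm.sense()['ee_rot']).as_matrix()[:2,1])
E
```

```text
wrist head_handle 0.97 [474.7 157.4 323.7] [315.6 259.4]
wrist head_handle 0.84 [ 268.3 -225.6   88. ] [ 86.8 338.6]
wrist sleeve_a 0.88 [677.5 479.2  16.8] [547.1  33.3]
wrist sleeve_a 0.85 [442.5 226.  253.6] [318.1 119.6]
scene head_handle 0.82 [286.2 457.7  89.5] [507.5 290.5]
scene head_handle 0.75 [599.6 500.2  89.2] [392.1 363.4]
scene sleeve_a 0.89 [433.7 228.4 247.3] [394.8 188.3]
scene sleeve_a 0.67 [293.4 537.5  16.2] [526.2 344.2]
top head_handle 0.97 [287.4 451.3  89.7] [211.4 273.2]
top head_handle 0.83 [471.9 159.9 321.5] [298.9 205.9]
top sleeve_a 0.88 [280.1 370.9  22.6] [241.3 273.7]
top sleeve_a 0.76 [522.9 519.6  20.3] [198.  201.2]
14.6 [474.  156.5 326.5] [-0.1 -0.5 -5.1] 21.854433401039568 39.988428354263306
[-0.31634306 -0.10889316 -0.00355091] [0.8932501  0.44955688]
```

Request:
jog_arm:
  series:
    - {"slide": [-0.04, -0.014, -0.015], "dr": [0, 0, 0], "jaw": 0.1}
    - {"slide": [-0.09, -0.031, -0.015], "dr": [0, 0, -0.01], "jaw": 0.1}
    - {"slide": [-0.14, -0.048, -0.015], "dr": [0, 0, -0.018], "jaw": 0.1}
    - {"slide": [-0.19, -0.065, -0.015], "dr": [0, 0, -0.018], "jaw": 0.1}
    - {"slide": [-0.24, -0.083, -0.015], "dr": [0, 0, -0.018], "jaw": 0.1}
    - {"slide": [-0.285, -0.098, -0.015], "dr": [0, 0, -0.018], "jaw": 0.1}
    - {"slide": [-0.308, -0.106, -0.015], "dr": [0, 0, -0.018], "jaw": 0.1}
    - {"slide": [-0.316, -0.109, -0.015], "dr": [0, 0, -0.018], "jaw": 0.1}

```text
clock: 15.6
ee_pos: [519.1, -175.4, 342.1]
ee_rot: [-0.001, 0.501, 0.866, 0.0]
wrist_force: [0.9, 0.3, -5.4]
gripper_width: 21.7
grip_force: 40.0
```

Request:
jog_arm:
  series:
    - {"slide": [0, 0, 0], "dr": [0, 0, 0], "jaw": 0.1}
    - {"slide": [0, 0, 0.01], "dr": [0, 0, 0], "jaw": 0.1}
    - {"slide": [0, 0, 0.01], "dr": [0, 0, 0], "jaw": 0.1}

```text
clock: 15.98
ee_pos: [518.6, -173.3, 331.2]
ee_rot: [-0.001, 0.5, 0.866, 0.0]
wrist_force: [-0.4, 0.5, -5.8]
gripper_width: 21.8
grip_force: 40.0
```

```bash
python3 rods.py e head_handle sleeve_a bare_rod_tip sprung_rod_tip; python3 - <<'E'
from h import *
s=arm.sense();print(rot(s['ee_rot']).as_matrix()[:2,1])
a=cv2.imread('pics/ewrist.png')[60:300,220:420]; b=cv2.imread('pics/escene.png')[70:200,245:345]
a=cv2.resize(a,(450,540),interpolation=cv2.INTER_CUBIC); b=cv2.resize(b,(346,450),interpolation=cv2.INTER_CUBIC)
b=np.vstack([b,np.zeros((90,346,3),np.uint8)])
cv2.imwrite('pics/ez.png',np.hstack([a,b]))
E
```

```text
wrist head_handle 0.96 [ 265.9 -223.8   87.3] [125.1 117.6]
wrist head_handle 0.62 [ 519.8 -172.9  324. ] [319.  260.7]
wrist sleeve_a 0.96 [ 203.8 -288.7   19.9] [ 99.4 136.1]
wrist sleeve_a 0.83 [ 321.8 -173.2   22.1] [201.1 107.3]
wrist bare_rod_tip 0.81 [ 480.2 -102.5  217.9] [319.5 116.2]
scene head_handle 0.98 [ 521.4 -177.7  329.8] [289.8  99.3]
scene head_handle 0.88 [600.7 501.7  88.3] [392.  364.7]
scene sleeve_a 0.86 [ 476.5 -102.8  260. ] [315.5 130.2]
scene sleeve_a 0.86 [ 557.4 -245.6  256.2] [271.2 118. ]
scene bare_rod_tip 0.91 [ 482.  -107.4  215.4] [313.1 144.6]
scene sprung_rod_tip 0.66 [ 559.4 -246.3  221.6] [271.2 128.9]
top head_handle 0.7 [604.2 496.7  87.8] [199.  173.8]
top head_handle 0.69 [288.2 454.5  89.1] [210.4 272.9]
top sleeve_a 0.95 [522.9 524.2  23. ] [196.4 201.2]
top sleeve_a 0.9 [ 482.  -106.7  258.6] [397.3 202.9]
top bare_rod_tip 0.59 [ 478.2 -108.5  221.8] [395.7 205.6]
16.725 [ 519.1 -174.8  332.6] [-0.1 -0.1 -5. ] 21.860739427219826 39.99783217906952
[0.86640337 0.49934478]
```

View pics/ez.png

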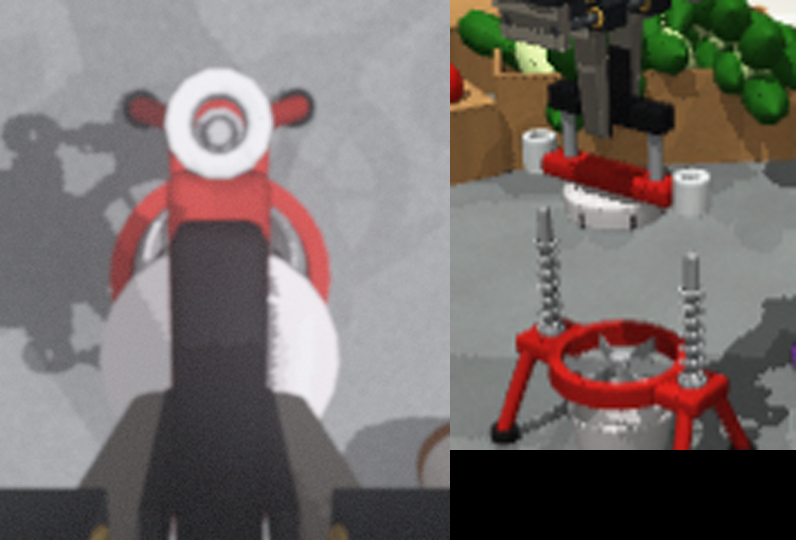

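The wrist crop shows the rod tip through the sleeve bore: tip at (218,133), sleeve ring centre at (219,121). The scene crop has both sleeves over the rods. I'll work out the residual offsets from these pixels.

```bash
python3 - <<'E'
from h import *
np.set_printoptions(precision=1,suppress=True)
s=arm.sense(); T=np.array(s['ee_pos']); M=rot(s['ee_rot']).as_matrix(); hz=T[2]-6
c=arm.calibration('wrist'); f=lambda x,y:(220+x/2.25,60+y/2.25)
print('tip',ray(c,f(218,133),220)); print('sleeve top',ray(c,f(219,123),hz-40), 'pred',T+80*M[:,0])
c=arm.calibration('scene'); g=lambda x,y:(245+x/3.46,70+y/3.46)
print('bare tip',ray(c,g(691,255),220),'sleeve',ray(c,g(691,176),hz-40))
print('spr tip',ray(c,g(545,208),220),'sleeve',ray(c,g(539,135),hz-40),'pred',T-80*M[:,0])
for P in (T+80*M[:,0],T-80*M[:,0]): print(px(c,[[P[0],P[1],220],[P[0],P[1],hz-40]]))
E
```

```text
tip [ 480.3 -107.3  220. ]
sleeve top [ 479.7 -105.8  286.6] pred [ 479.2 -105.4  332.6]
bare tip [139.1  45.2 220. ] sleeve [147.2  36.2 286.6]
spr tip [194.  -84.2 220. ] sleeve [206.3 -89.9 286.6] pred [ 559.1 -244.1  332.6]
[[314.2 143.2]
 [314.2 120.9]]
[[271.6 129.7]
 [270.2 108.4]]
```

Request:
jog_arm:
  series:
    - {"slide": [-0.001, 0, 0.01], "dr": [0, 0, 0], "jaw": 0.1}
    - {"slide": [-0.001, 0, 0.022], "dr": [0, 0, 0], "jaw": 0.1}
    - {"slide": [-0.001, 0, 0.03], "dr": [0, 0, 0], "jaw": 0.1}
    - {"slide": [-0.001, 0, 0.034], "dr": [0, 0, 0], "jaw": 0.1}
    - {"slide": [-0.001, 0, 0.038], "dr": [0, 0, 0], "jaw": 0.1}
    - {"slide": [-0.001, 0, 0.042], "dr": [0, 0, 0], "jaw": 0.1}
    - {"slide": [-0.001, 0, 0.045], "dr": [0, 0, 0], "jaw": 0.1}
    - {"slide": [-0.001, 0, 0.045], "dr": [0, 0, 0], "jaw": 0.1}

```text
clock: 17.73
ee_pos: [519.5, -175.5, 287.4]
ee_rot: [-0.0, 0.5, 0.866, -0.0]
wrist_force: [0.3, 0.0, -5.4]
gripper_width: 21.9
grip_force: 40.0
```

No contact force, so both sleeves are over their rods. Lower to just short of the springs, then onto them.

Request:
jog_arm:
  series:
    - {"slide": [0, 0, 0.005], "dr": [0, 0, 0], "jaw": 0.1}
    - {"slide": [0, 0, 0.01], "dr": [0, 0, 0], "jaw": 0.1}
    - {"slide": [0, 0, 0.015], "dr": [0, 0, 0], "jaw": 0.1}
    - {"slide": [0, 0, 0.02], "dr": [0, 0, 0], "jaw": 0.1}
    - {"slide": [0, 0, 0.024], "dr": [0, 0, 0], "jaw": 0.1}
    - {"slide": [0, 0, 0.027], "dr": [0, 0, 0], "jaw": 0.1}
    - {"slide": [0, 0, 0.027], "dr": [0, 0, 0], "jaw": 0.1}
    - {"slide": [0, 0, 0.027], "dr": [0, 0, 0], "jaw": 0.1}

```text
clock: 18.73
ee_pos: [519.8, -175.6, 261.1]
ee_rot: [0.0, 0.5, 0.866, 0.0]
wrist_force: [0.1, 1.7, -1.5]
gripper_width: 21.7
grip_force: 40.0
```

Request:
jog_arm:
  series:
    - {"slide": [0, 0, 0.001], "dr": [0, 0, 0], "jaw": 0.1}
    - {"slide": [0, 0, 0.001], "dr": [0, 0, 0], "jaw": 0.1}
    - {"slide": [0, 0, 0.006], "dr": [0, 0, 0], "jaw": 0.1}
    - {"slide": [0, 0, 0.011], "dr": [0, 0, 0], "jaw": 0.1}
    - {"slide": [0, 0, 0.016], "dr": [0, 0, 0], "jaw": 0.1}
    - {"slide": [0, 0, 0.016], "dr": [0, 0, 0], "jaw": 0.1}
    - {"slide": [0, 0, 0.016], "dr": [0, 0, 0], "jaw": 0.1}
    - {"slide": [0, 0, 0.016], "dr": [0, 0, 0], "jaw": 0.1}

```text
clock: 19.73
ee_pos: [520.2, -175.8, 246.5]
ee_rot: [0.001, 0.5, 0.866, 0.0]
wrist_force: [-2.6, 3.0, 9.8]
gripper_width: 21.5
grip_force: 40.0
```

Request:
jog_arm:
  series:
    - {"slide": [0, 0, 0.002], "dr": [0, 0, 0], "jaw": 0.1}
    - {"slide": [0, 0, 0.004], "dr": [0, 0, 0], "jaw": 0.1}
    - {"slide": [0, 0, 0.004], "dr": [0, 0, 0], "jaw": 0.1}
    - {"slide": [0, 0, 0.004], "dr": [0, 0, 0], "jaw": 0.1}

```text
clock: 20.23
ee_pos: [520.3, -175.8, 243.7]
ee_rot: [0.001, 0.5, 0.866, 0.0]
wrist_force: [-5.8, 4.2, 15.4]
gripper_width: 22.0
grip_force: 40.0
```

```bash
python3 rods.py f head_handle sleeve_a
```

```text
wrist head_handle 0.72 [ 522.6 -172.3  238.2] [323.5 258.3]
wrist head_handle 0.58 [776.2 -15.6   0.3] [542.5 172.9]
wrist sleeve_a 0.88 [ 323.8 -172.    25.1] [172.1  99.2]
wrist sleeve_a 0.75 [ 481.6 -103.2  168.2] [320.5 111.6]
scene head_handle 0.93 [602.1 502.8  87.7] [391.7 365.7]
scene head_handle 0.9 [ 520.5 -178.9  240.6] [291.1 129.2]
scene sleeve_a 0.93 [524.5 517.4  20.7] [427.7 378.5]
scene sleeve_a 0.9 [ 559.2 -246.2  167.9] [272.4 145.1]
top head_handle 0.98 [286.8 451.2  90.4] [211.4 273.4]
top head_handle 0.65 [ 266.5 -230.6   88.8] [430.3 277.1]
top sleeve_a 0.95 [292.7 535.2  18.8] [192.2 270.4]
top sleeve_a 0.81 [676.6 479.5  23.4] [210.3 156.1]
20.675 [ 520.3 -175.8  243.7] [-4.9  4.3 14.4] 21.461996321550078 40.0032377243042
```

Request:
jog_arm:
  series:
    - {"slide": [0, 0, -0.004], "dr": [0, 0, 0], "jaw": 0.1}
    - {"slide": [0, 0, -0.008], "dr": [0, 0, 0], "jaw": 0.1}
    - {"slide": [0, 0, -0.012], "dr": [0, 0, 0], "jaw": 0.1}
    - {"slide": [0, 0, -0.016], "dr": [0, 0, 0], "jaw": 0.1}
    - {"slide": [0, 0, -0.017], "dr": [0, 0, 0], "jaw": 0.1}
    - {"slide": [0, 0, -0.017], "dr": [0, 0, 0], "jaw": 0.1}
    - {"slide": [0, 0, -0.017], "dr": [0, 0, 0], "jaw": 0.1}

```text
clock: 21.55
ee_pos: [519.7, -175.7, 257.5]
ee_rot: [0.0, 0.5, 0.866, 0.0]
wrist_force: [-0.4, 1.7, 2.4]
gripper_width: 21.5
grip_force: 40.0
```

Request:
jog_arm:
  series:
    - {"slide": [0, 0, -0.002], "dr": [0, 0, 0], "jaw": 0.1}
    - {"slide": [0, 0, -0.002], "dr": [0, 0, 0], "jaw": 0.1}
    - {"slide": [0, 0, -0.002], "dr": [0, 0, 0], "jaw": 0.4}
    - {"slide": [0, 0, -0.002], "dr": [0, 0, 0], "jaw": 0.6}
    - {"slide": [0, 0, -0.002], "dr": [0, 0, 0], "jaw": 0.6}
    - {"slide": [0, 0, -0.03], "dr": [0, 0, 0], "jaw": 0.6}
    - {"slide": [0, 0, -0.08], "dr": [0, 0, 0], "jaw": 0.6}
    - {"slide": [0, 0, -0.12], "dr": [0, 0, 0], "jaw": 0.6}

```text
clock: 22.55
ee_pos: [519.6, -175.7, 379.6]
ee_rot: [0.001, 0.5, 0.866, -0.0]
wrist_force: [-0.1, -0.2, 0.3]
gripper_width: 54.9
grip_force: 0.0
```

```bash
python3 rods.py g head_handle sleeve_a bare_rod_tip sprung_rod_tip spring_center can jar lemon_bowl| grep -v "2[0-9]\.[0-9] \] \[" 
```

```text
wrist head_handle 0.91 [ 267.6 -225.7   87.9] [146.  117.9]
wrist head_handle 0.74 [ 520.2 -172.8  250.3] [318.8 201.3]
wrist sleeve_a 0.88 [ 202.9 -288.4   15.7] [120.4 132.5]
wrist sleeve_a 0.67 [ 323.8 -170.6   24.1] [213.3 105.8]
wrist bare_rod_tip 0.95 [ 480.7 -106.   219.9] [317.8 117.7]
wrist sprung_rod_tip 0.65 [ 562.5 -240.5  223. ] [321.1 263.9]
wrist sprung_rod_tip 0.29 [775.3 -14.4  -0.9] [486.3 160.1]
wrist spring_center 0.39 [ 478.4 -105.4  148.5] [316.2 117.5]
wrist can 0.8 [775.1 -16.9  -6.5] [483.6 160.9]
wrist jar 0.7 [ 768.8 -221.2   -1.4] [416.4 251.2]
wrist lemon_bowl 0.85 [770.2 246.5  -0.6] [586.1  15.9]
scene head_handle 0.96 [600.1 502.8  89. ] [392.7 364.9]
scene head_handle 0.88 [ 519.7 -180.1  254.1] [291.  124.6]
scene sleeve_a 0.94 [ 205.6 -284.5   22.3] [362.3 160.6]
scene sleeve_a 0.86 [295.8 536.8  15.9] [525.  344.4]
scene sprung_rod_tip 0.88 [ 555.2 -247.6  220.2] [272.4 129. ]
scene spring_center 0.68 [767.1 246.    1.1] [258.3 320.6]
scene spring_center 0.65 [ 479.4 -103.5  145.6] [314.5 166.7]
scene can 0.84 [775.  -12.5  -0.8] [227.3 250.8]
scene can 0.46 [ 764.8 -218.5    4.9] [214.8 208.3]
scene jar 0.94 [ 764.1 -219.4    3.8] [215.  208.3]
scene jar 0.64 [ 476.  -101.4  145.1] [315.8 167. ]
scene lemon_bowl 0.91 [768.6 246.9  -1.3] [257.8 321.9]
top head_handle 0.92 [ 519.3 -171.8  255. ] [420.2 189.2]
top head_handle 0.73 [286.4 453.8  92.8] [210.3 273.6]
top sleeve_a 0.72 [275.7 370.   19.8] [241.7 275. ]
top sleeve_a 0.67 [524.8 519.7  20.8] [197.9 200.7]
top bare_rod_tip 0.61 [ 479.7 -106.8  223.1] [395.2 205. ]
top spring_center 0.56 [ 475.8 -107.3  143.1] [390.9 208.9]
top can 0.61 [783.4 -18.9  -2.6] [355.5 124.9]
top jar 0.77 [ 767.2 -225.8   -0.5] [415.6 128.1]
top jar 0.41 [773.  246.5  -3. ] [279.3 129.3]
23.9 [ 519.6 -175.6  377.6] [ 0.9 -0.1 -0.1] 55.01938262007155 0.0
```

The handle rests at z ≈ 254 mm as expected (34 mm above the tips), with rods showing through the sleeves, the gripper clear and the bystanders unmoved.

```bash
python3 -c "
from cell import arm
print(arm.sign_off())"
```

```text
the job is handed in; nothing more can be done
None
```

The wedger is back together: spring seated on the bare rod, head on both rods, pressed about 15 mm (14 N), let back up to rest at about 34 mm above the tips and released, with the can, jar and bowl untouched; handed in at about 24 s.

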